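# Bring the heel housing round on the parts carousel

### The arm

A 7-joint arm with a two-finger parallel gripper is mounted at the origin on the work surface. World frame = base frame: x ahead of the robot, y to its left, z up, the work surface at z = 0. Lengths are in m, angles in degrees, forces in N, time in s.
With the tool pointing down it reaches from about 0.425 to 0.875 m from the base axis. Payload 8.4 kg.
Tool frame: the origin (TCP) lies at the very end of the fingers, on their centre line; the grasp point (between the pads) lies 19 mm behind it (grip_depth is the distance from the TCP to the grasp point, in m); y points along the fingers, z is the direction in which the jaws open and shut, and the axes are right-handed (so a half turn about y gives the same grasp; the last joint's range is limited). The gripper opens to 87 mm and grips with 3 to 60 N. Pads are 19 mm wide; open, the fingers measure 117 mm over their backs; the gripper's body (75 mm by 190 mm) begins 51 mm behind the grasp point.
Start: joints at [-74.267, 19.091, 2.286, 83.961, -0.768, 76.965, -3.352], TCP at [0.237, 0.605, 0.223] pointing down, gripper open.
Joint ranges: [-147.57, 147.57], [-21.85, 119.76], [-74.77, 79.35], [14.55, 137.4], [-85.83, 265.84], [4.83, 119.75], [-152.11, 152.11]. Speed limits (degrees/s): [127.2, 127.2, 159.86, 159.86, 180, 180, 180].

### API

Orientations are given as [roll, pitch, yaw] about the fixed x, y, z axes, in that order (R = Rz(yaw) Ry(pitch) Rx(roll)).
In Python, from station import * gives the robot as it stands.
- The arm moves only by the shell command python3 -m crank 'ROWS' [FORCE]. ROWS is a JSON object of lists of equal length, an entry for each row: "slide": the shift along the world's x, y, z normalised to -1 to 1, where 1 is 0.5 m, a list of three; "twist": the turn about the world's z normalised to -1 to 1, where 1 is 45 degrees; "grip": the opening, from -1 (shut) to 1 (fully open), so that 0 is half open. In form: {"slide": [[x, y, z], ...], "twist": [twist, ...], "grip": [grip, ...]}. A call has 1 to 20 rows; each row is the pose to reach, as a shift and turn from the pose measured when the call began; what a row does not reach only later rows make up. A row lasts 1/10 s, in which the tool goes at most 50 mm and 8.59 degrees, less where a joint would pass 70% of its speed; a pose out of reach is approached as far as the arm can. A call with a number of a shift or a turn outside -1 to 1 is refused whole. A call with a gripper value outside its range is refused whole. The fingers move at their own pace and stop on an object; FORCE is the grip in N (left out, the last holds). Time passes only in rows, so rows that repeat a pose let the fingers close. It gives the time, the measured TCP pose, the force and the opening at its end, in the units of the state.
- read_state(): the state, without advancing time (a new reading comes with each control period).
- get_image(name): name is "scene" or "top" or "wrist"; returns the picture (420x560x3 uint8, blue, green, red); there is no depth.
- camera_model(name): a dict with "fovy" (degrees; the focal length in pixels is half the picture's height over the tangent of half this angle, whatever the lens; pixels are square), "cx", "cy" (the principal point, pixels), "world_to_cam" (4x4, takes a point from world to camera coordinates). Camera axes: x right, y up, looking along -z (the intrinsics and any distortion apply to the point x, -y, -z); pixel columns grow to the right and rows downward; lengths in m; the calibration is good to about 2 mm. A picture is of the moment at which its call begins: read the wrist's pose just before it. camera_model takes no time and is no camera call; for the wrist camera it gives the pose at the moment of the call.
- close_job(): hands the job in, once; it reports no verdict.
Trained networks look in the newest picture that a camera, given by its name, has taken for a name from the list of things; names that differ only in an ending like _2 or _b are one class to them, and where a whole thing is asked for, a point or a joint stands for the part that bears it (a point fixed in the world has none). Each returns a list of dicts, best first, with "confidence" (0 to 1); they miss things now and then, are a little off and sometimes report something else, mostly with a low value. They report only what shows in the picture. A call takes as long as a camera call.
- look_for(camera, label): "pixel" ([column, row] in pixels, amid what is visible of it).
- masks_of(camera, label): "region" (420x560 bool, what is visible of it) and "pixel" ([column, row] in pixels, amid what is visible of it).
- landmark_of(camera, label): "pixel" ([column, row] in pixels: a listed point, or the origin of a listed thing).
The state is a dict: "time": time; "q": joint angles; "qd": joint speeds; "effort": joint torques, N m; "eef_pos": TCP position; "tool_rot": TCP orientation; "ft_force": force on the tool from outside, world axes, zero at the start; "torque": the same for the moment, N m; "gripper_width": finger opening in m.
Only numpy, scipy, OpenCV 4.12 (cv2) and the standard library are available. Lean on these libraries where they do the work, as an engineer would, in place of code of your own. Each camera call takes 0.05 s, during which the arm holds its last target. There are 200 camera calls.

### The job

Turn the parts carousel on the counter by pushing its rim with your fingertips until the compartment with the white heel housing stands squarely behind the pick tray at the front of the carousel's foot, then let go with the carousel at rest. Turn it gently: every part stays in its compartment, none is lifted or tipped over, and the three screws stay standing. Keep your fingers out of the compartments and off the parts, and leave the canister, mallet and screwdriver where they are.

Things in the scene. Friction and masses are not known exactly. Their poses are not given: they have to be found in the camera images.
- stand: The fixed grey painted steel foot of the carousel, screwed to the counter: a round foot 176 mm across with a shallow open pick tray (80 mm long, 110 mm wide, walls 14 mm high) joined to its front. Origin on the turning axis at counter level, z up. The pick tray lies along its -x axis: tray centre 180 mm from the axis, from 140 to 220 mm. The foot may stand turned on the counter.
- carousel: The charcoal plastic carousel that turns on the foot about z, any amount either way. Origin on the turning axis at its underside, 26 mm above the counter; its x and y axes turn with it. A round tray, rim wall 250 mm across and 4 mm thick, 26 to 52 mm above the counter, floor at 32 mm, with five equal 72-degree compartments, one of them centred on its own -x axis. It stays where it is left.
- rim_top (a point): On the turning axis, level with the tops of the five thumb lugs, 56 mm above the counter. The lugs are upright ribs outside the rim, 12 mm wide, that stick out 20 mm (to 145 mm from the axis), from 26 to 56 mm above the counter, one at each divider: 36, 108 and 180 degrees either way from the carousel's own -x axis. Bearing friction: some 0.4 N at the rim.
- hub (a point): Point on the turning axis at the height of the compartment floor, 32 mm above the counter.
- insert: The charcoal divider insert in the carousel: a round hub 44 mm across with five upright radial dividers 3 mm thick that end just inside the rim wall, tops 60 mm above the counter (hub top 70 mm). It turns with the carousel. Origin on the axis at floor height.
- heel_mid (a point): Mid-height centre of the white nylon heel housing of a ski binding: base plate 66 x 44 mm, 52 mm tall, the tall white part, rounded top, a sloping lever at its back and a two-jawed heel cup at its front. It stands loose, upright, at any yaw, about 78 mm from the turning axis, in the middle of one compartment (not the front one at the start). The point is 26 mm above its underside; point z is up.
- toe_mid (a point): Mid-height centre of the white nylon toe housing in another compartment: base 66 x 40 mm, only 30 mm tall, with two splayed wings. Point 15 mm above its underside.
- plate_mid (a point): Mid-height centre of the flat blue anodised spacer plate, 66 x 44 x 8 mm, lying in another compartment. Point 4 mm above its underside.
- track_mid (a point): Centre of the steel heel track, a U channel 68 x 36 x 14 mm lying open side up in another compartment. Point 7 mm above its underside.
- screw0_mid (a point): Mid-height centre of one of three chrome mounting screws, 52 mm tall, that stand point up on their 22 mm heads together in one compartment, the one at or near the front at the start. Point 26 mm above its underside; point z points to the tip.
- screw1_mid (a point): Mid-height centre of one of three chrome mounting screws, 52 mm tall, that stand point up on their 22 mm heads together in one compartment, the one at or near the front at the start. Point 26 mm above its underside; point z points to the tip.
- screw2_mid (a point): Mid-height centre of one of three chrome mounting screws, 52 mm tall, that stand point up on their 22 mm heads together in one compartment, the one at or near the front at the start. Point 26 mm above its underside; point z points to the tip.
- canister: Steel screw-top canister with a dented lid, 94 mm across, 104 mm tall, standing on the counter beside the carousel. Origin: centre of the underside.
- mallet: Green rubber mallet lying on the counter beside the carousel on the other side: wooden handle along its x axis, 245 mm long, the head (56 mm thick, 95 mm across) at the +x end. Origin at counter level, 100 mm from the head's centre.
- driver_mid (a point): Middle of a screwdriver, 210 mm long, lying on the counter beyond the carousel.

How it is judged:
By the outcome, as a careful person would: the job done as asked, in the order asked, and still so for the second after the job is handed in, with the robot touching nothing.
It also fails if it takes over 72 s, if anything falls off the work surface, if the arm or the gripper's body presses on something with over 40 N, if the wrist force passes 120 N, or if a joint passes its speed limit or range.

## Working session

There is one attempt and no reset: what is moved stays moved. The work goes in short steps, Python scripts to look and compute and a shell command to move; the robot and the scene stay as the last step left them, time stands still between calls to the robot, and variables do not carry over. Pictures are saved under pics/ and viewed, about 8 in all and at most 12, crops included, and the job is handed in when it is done.

```bash
mkdir -p pics; ls
cat > h.py <<'E'
from station import *
import numpy as np, cv2
def ray(cam,px):
    m=camera_model(cam);f=210/np.tan(np.radians(m['fovy']/2))
    W=np.linalg.inv(np.array(m['world_to_cam']))
    d=W[:3,:3]@np.array([(px[0]-m['cx'])/f,-(px[1]-m['cy'])/f,-1]);return W[:3,3],d
def atz(cam,px,z):
    o,d=ray(cam,px);return o+d*(z-o[2])/d[2]
def proj(cam,P):
    m=camera_model(cam);f=210/np.tan(np.radians(m['fovy']/2))
    c=np.array(m['world_to_cam'])@np.append(P,1);return np.array([m['cx']+f*c[0]/-c[2],m['cy']-f*c[1]/-c[2]])
def tri(a,pa,b,pb):
    o,d=ray(a,pa);p,e=ray(b,pb);d=d/np.linalg.norm(d);e=e/np.linalg.norm(e)
    s=np.linalg.lstsq(np.c_[d,-e],p-o,rcond=None)[0];x=o+s[0]*d;y=p+s[1]*e
    return (x+y)/2,np.linalg.norm(x-y)
E
python3 - <<'E'
from h import *
np.set_printoptions(precision=3,suppress=True)
s=read_state();print(s['time'],s['eef_pos'],s['tool_rot'],s['gripper_width'])
a=get_image('scene');b=get_image('top')
cv2.imwrite('pics/a.png',a);cv2.imwrite('pics/b.png',cv2.resize(b,(800,600),interpolation=cv2.INTER_CUBIC))
print({k:v for k,v in camera_model('top').items()})
for n in ['stand','rim_top','hub','heel_mid','toe_mid','plate_mid','track_mid','screw0_mid','canister','mallet','driver_mid']:
    r=[landmark_of(c,n) for c in('scene','top')]
    for q in r: print(n,[(np.round(x['pixel'],1),round(x['confidence'],2)) for x in q[:3]])
    if r[0] and r[1]: print('   ',*tri('scene',r[0][0]['pixel'],'top',r[1][0]['pixel']))
E
```

```text
pics
0.0 [0.237 0.605 0.222] [-90.093  -0.009 -21.42 ] 0.0870095271502157
{'fovy': 56.57834084085096, 'cx': 287.37623131800643, 'cy': 205.8195483859561, 'world_to_cam': array([[-0.009, -1.   , -0.023,  0.058],
       [ 0.995, -0.011,  0.102, -0.65 ],
       [-0.102, -0.022,  0.994, -0.993],
       [ 0.   ,  0.   ,  0.   ,  1.   ]])}
stand []
stand [(array([302.1, 243.2]), 0.63), (array([274.2, 262.3]), 0.57)]
rim_top [(array([236.8, 212.3]), 0.94)]
rim_top [(array([301.7, 240.9]), 0.74), (array([333.2, 233.3]), 0.37)]
    [0.557 0.014 0.051] 0.004591678829855573
hub [(array([339.7, 195.5]), 0.17)]
hub []
heel_mid [(array([266.1, 224.1]), 0.85)]
heel_mid [(array([302.9, 211.2]), 0.57)]
    [0.636 0.012 0.047] 0.0009241649574484872
toe_mid [(array([225.3, 236.5]), 0.94)]
toe_mid [(array([334.5, 232.7]), 0.62)]
    [ 0.578 -0.07   0.046] 0.002262834280439466
plate_mid [(array([265.5, 207.9]), 0.71), (array([235.8, 220.2]), 0.2)]
plate_mid [(array([275.1, 229.4]), 0.88), (array([316.1, 264.7]), 0.36)]
    [0.59  0.085 0.03 ] 0.0018443083165986468
track_mid [(array([204.8, 219. ]), 0.73)]
track_mid [(array([315.3, 266.2]), 0.69)]
    [ 0.489 -0.022  0.031] 0.009024599465719837
screw0_mid [(array([231.5, 196.2]), 0.53)]
screw0_mid [(array([420.4, 261.2]), 0.74), (array([289.9, 259.5]), 0.4)]
    [ 0.584 -0.182  0.243] 0.16340306121150494
canister [(array([341.8, 193.7]), 0.72)]
canister [(array([204.7, 187.4]), 0.7)]
    [ 0.711  0.282 -0.008] 0.0036736248440598185
mallet [(array([133.9, 302.5]), 0.79), (array([341.6, 192.5]), 0.48)]
mallet [(array([419.8, 263.5]), 0.65)]
    [ 0.497 -0.298  0.001] 0.00041396539832483256
driver_mid [(array([285.1, 287.2]), 0.83), (array([264.3, 206.6]), 0.56)]
driver_mid [(array([352.7, 165.4]), 0.83)]
    [ 0.76  -0.124  0.02 ] 0.0003650554671144076
```

View pics/b.png

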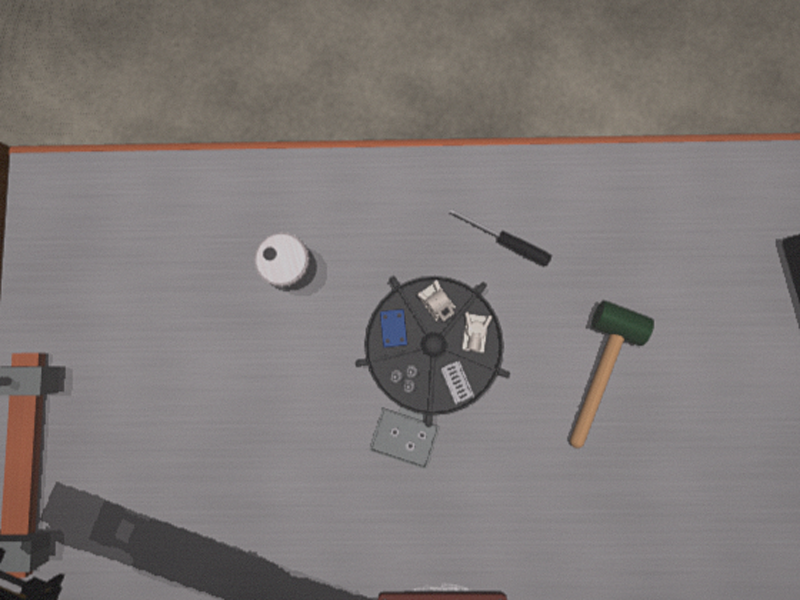

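View pics/a.png

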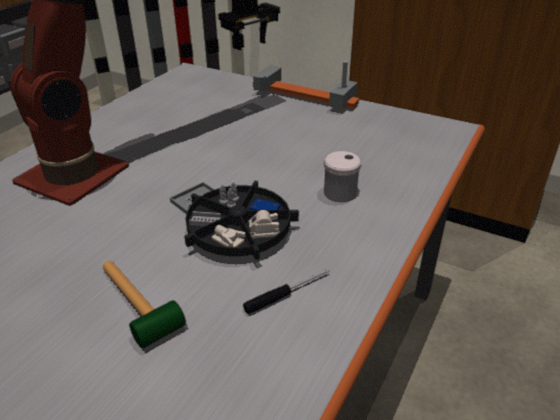

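The pictures agree with the networks: axis near (303,241) in the top image, heel housing at the top of the tray, toe to its right, and the pick tray at the lower left. My plan is to push the lug at about -112° counter-clockwise through roughly 167°. First I'll take a close look.

```bash
python3 -m crank '{"slide":[[0.4,-0.9,0.24],[0.4,-0.9,0.24],[0.4,-0.9,0.24],[0.4,-0.9,0.24],[0.4,-0.9,0.24],[0.4,-0.9,0.24],[0.4,-0.9,0.24],[0.4,-0.9,0.24],[0.4,-0.9,0.24],[0.4,-0.9,0.24],[0.4,-0.9,0.24],[0.4,-0.9,0.24],[0.4,-0.9,0.24]],"twist":[-1,-1,-1,-1,-1,-1,-1,-1,-1,-1,-1,-1,-1],"grip":[-1,-1,-1,-1,-1,-1,-1,-1,-1,-1,-1,-1,-1]}'
python3 -m crank '{"slide":[[0.1,-0.3,0],[0.1,-0.3,0],[0.1,-0.3,0],[0.1,-0.3,0],[0.1,-0.3,0],[0.1,-0.3,0],[0.1,-0.3,0]],"twist":[-0.6,-0.6,-0.6,-0.6,-0.6,-0.6,-0.6],"grip":[-1,-1,-1,-1,-1,-1,-1]}'
cat > look.py <<'E'
from h import *
import sys
np.set_printoptions(precision=4,suppress=True)
n=sys.argv[1];s=read_state();print(s['time'],s['eef_pos'],s['tool_rot'],s['q'],s['ft_force'],s['gripper_width'])
m=camera_model('wrist');W=np.linalg.inv(np.array(m['world_to_cam']));print('cam',W[:3,3],-W[:3,2])
i=get_image('wrist');cv2.imwrite(f'pics/{n}.png',i)
for l in ['stand','rim_top','hub','insert','carousel','heel_mid','toe_mid']:
    for q in landmark_of('wrist',l)[:2]:
        z={'stand':0,'rim_top':.056,'hub':.032,'insert':.032,'carousel':.026,'heel_mid':.058,'toe_mid':.047}[l]
        print(l,np.round(q['pixel'],1),round(q['confidence'],2),atz('wrist',q['pixel'],z))
E
python3 look.py w1
```

```text
time: 2.5
eef_pos: [0.4368, 0.1562, 0.3422]
tool_rot: [-90.0, 0.0, -66.3]
ft_force: [-1.0, -0.9, 0.4]
gripper_width: 0.0011
time: 3.2
eef_pos: [0.4864, 0.0087, 0.3419]
tool_rot: [-90.1, 0.0, -93.1]
ft_force: [-0.1, -0.4, -0.2]
gripper_width: 0.0002
3.2 [0.4864 0.0087 0.3419] [-90.0616   0.0115 -93.0669] [-44.7388  -4.8596  36.3354  95.9208   2.8551  88.0577 -11.6685] [-0.1493 -0.3699 -0.249 ] 0.00018997733914208966
cam [0.4901 0.0749 0.5046] [-0.0132 -0.2452 -0.9694]
rim_top [338.4 167.8] 0.77 [0.5601 0.0086 0.056 ]
insert [334.2 164.5] 0.7 [0.5584 0.0092 0.032 ]
carousel [334.8 163.4] 0.9 [0.5602 0.0096 0.026 ]
heel_mid [399.3 171.7] 0.97 [ 0.6376 -0.0017  0.058 ]
toe_mid [352.9 221.5] 0.66 [ 0.5801 -0.0682  0.047 ]
```

Run:
```python
import cv2
i=cv2.imread('pics/w1.png');cv2.imwrite('pics/w1b.png',cv2.resize(i,(800,600),interpolation=cv2.INTER_CUBIC))
```

```text
(no output)
```

View pics/w1b.png

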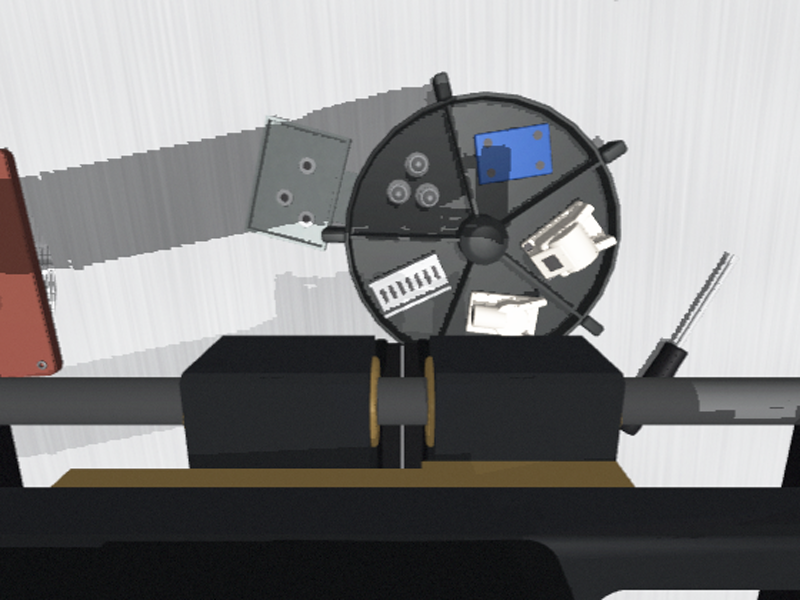

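Wrist picture: the tall heel housing is at (575,240), the tray corners and four lug tips are visible, and the fingers are shut at (405,390). I'll compute angles from these.

```bash
cat > ang.py <<'E'
from h import *
np.set_printoptions(precision=4,suppress=True)
s=0.7
T=[atz('wrist',np.array(p)*s,.014)[:2] for p in [(271,120),(350,140),(323,248),(250,228)]]
print('tray sides',[np.linalg.norm(T[i]-T[(i+1)%4]) for i in range(4)])
c=np.mean(T,0)
L=[atz('wrist',np.array(p)*s,.054)[:2] for p in [(441,76),(620,148),(597,328),(325,235)]]
# rim points top outer, circle fit
R=np.array([atz('wrist',np.array(p)*s,.052)[:2] for p in [(482,93),(400,135),(355,195),(347,262),(560,108),(612,180),(614,255),(374,320)]])
x=np.linalg.lstsq(np.c_[2*R,np.ones(len(R))],(R**2).sum(1),rcond=None)[0]
print('axis',x[:2],'r',np.sqrt(x[2]+x[:2]@x[:2]))
A=x[:2]
a=lambda p:np.degrees(np.arctan2(*(p-A)[::-1]))
print('tray c',c,np.linalg.norm(c-A),a(c),'edge dirs',[np.degrees(np.arctan2(*(v)[::-1])) for v in (T[0]-T[1],T[3]-T[2])])
print('lugs',[(a(l),np.linalg.norm(l-A)) for l in L])
print('insert hub top',atz('wrist',np.array((485,236))*s,.07))
E
python3 ang.py
```

```text
tray sides [np.float64(0.07477511232486746), np.float64(0.1056640342425834), np.float64(0.07302496583966696), np.float64(0.10319114991298334)]
axis [0.5609 0.0063] r 0.12328336558711998
tray c [0.3915 0.0633] 0.17872463287966375 161.42133836808014 edge dirs [np.float64(163.0422736876028), np.float64(161.14585674037647)]
lugs [(np.float64(103.3608786277841), np.float64(0.14346984871340526)), (np.float64(31.70322891081938), np.float64(0.13939592805847648)), (np.float64(-40.19788291552963), np.float64(0.13748508213868732)), (np.float64(174.74764786088866), np.float64(0.14274289480494556))]
insert hub top [0.5596 0.0125 0.07  ]
```

```bash
python3 -m crank '{"slide":[[-0.034,-0.235,0],[-0.034,-0.235,0],[-0.034,-0.235,-0.1],[-0.034,-0.235,-0.2],[-0.034,-0.235,-0.28],[-0.034,-0.235,-0.36],[-0.034,-0.235,-0.42],[-0.034,-0.235,-0.48],[-0.034,-0.235,-0.52],[-0.034,-0.235,-0.56],[-0.034,-0.235,-0.58],[-0.034,-0.235,-0.6],[-0.034,-0.235,-0.6]],"twist":[-0.2,-0.39,-0.58,-0.78,-0.78,-0.78,-0.78,-0.78,-0.78,-0.78,-0.78,-0.78,-0.78],"grip":[-1,-1,-1,-1,-1,-1,-1,-1,-1,-1,-1,-1,-1]}'
cat > arc.py <<'E'
from h import *
import sys
# current pose -> slide rows along circle; args: end angle list
A=np.array([.5605,.008]);s=read_state();p=s['eef_pos'];y=s['tool_rot'][2]
phi=np.degrees(np.arctan2(p[1]-A[1],p[0]-A[0]));r=np.hypot(*(p[:2]-A));print('t',s['time'],'phi',phi,'r',r,'yaw',y,'z',p[2],'q7',s['q'][6],'f',s['ft_force'])
R=float(sys.argv[1])
for a in map(float,sys.argv[2:]):
    t=np.radians(a);d=(A+R*np.array([np.cos(t),np.sin(t)])-p[:2])/.5
    print(f'{a:.1f} [{d[0]:.3f},{d[1]:.3f},{(.042-p[2])/.5:.3f}] {((a-y+180)%360-180)/45:.3f}')
E
python3 arc.py .144 $(seq -126 2 -88)
```

```text
time: 4.9
eef_pos: [0.4693, -0.111, 0.0416]
tool_rot: [-90.1, -0.0, -128.4]
ft_force: [-0.1, -0.2, -0.2]
gripper_width: 0.0008
t 4.9 phi -127.45768943238657 r 0.14992715693323166 yaw -128.42110627328884 z 0.04163049230765299 q7 -19.766038627866443 f [-0.14076921 -0.18160646 -0.23085832]
-126.0 [0.013,0.005,0.001] 0.054
-124.0 [0.021,-0.001,0.001] 0.098
-122.0 [0.030,-0.006,0.001] 0.143
-120.0 [0.038,-0.011,0.001] 0.187
-118.0 [0.047,-0.016,0.001] 0.232
-116.0 [0.056,-0.021,0.001] 0.276
-114.0 [0.065,-0.025,0.001] 0.320
-112.0 [0.074,-0.029,0.001] 0.365
-110.0 [0.084,-0.033,0.001] 0.409
-108.0 [0.093,-0.036,0.001] 0.454
-106.0 [0.103,-0.039,0.001] 0.498
-104.0 [0.113,-0.041,0.001] 0.543
-102.0 [0.122,-0.044,0.001] 0.587
-100.0 [0.132,-0.046,0.001] 0.632
-98.0 [0.142,-0.047,0.001] 0.676
-96.0 [0.152,-0.048,0.001] 0.720
-94.0 [0.162,-0.049,0.001] 0.765
-92.0 [0.172,-0.050,0.001] 0.809
-90.0 [0.182,-0.050,0.001] 0.854
-88.0 [0.192,-0.050,0.001] 0.898
```

Run:
```python
from h import *
b=get_image('top')[130:320,220:460];cv2.imwrite('pics/t2.png',cv2.resize(b,(720,570),interpolation=cv2.INTER_CUBIC))
```

```text
(no output)
```

View pics/t2.png

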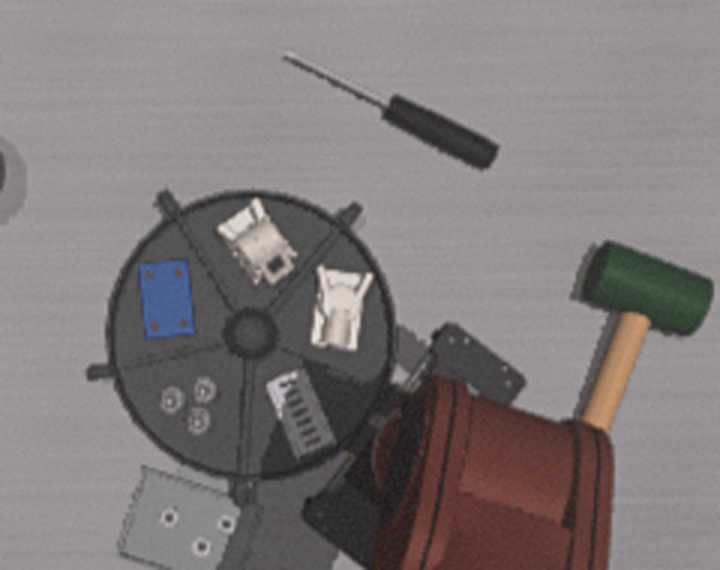

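Carousel is unchanged, and the fingers are down outside the rim behind the lug. I'll start pushing slowly.

```bash
python3 -m crank '{"slide":[[0.013,0.005,0],[0.017,0.002,0],[0.021,-0.001,0],[0.025,-0.003,0],[0.03,-0.006,0],[0.034,-0.008,0],[0.038,-0.011,0],[0.042,-0.013,0],[0.047,-0.016,0],[0.052,-0.018,0],[0.056,-0.021,0],[0.065,-0.025,0],[0.074,-0.029,0],[0.084,-0.033,0],[0.093,-0.036,0],[0.103,-0.039,0],[0.113,-0.041,0],[0.122,-0.044,0],[0.132,-0.046,0],[0.142,-0.047,0]],"twist":[0.05,0.07,0.1,0.12,0.14,0.16,0.19,0.21,0.23,0.25,0.28,0.32,0.36,0.41,0.45,0.5,0.54,0.59,0.63,0.68],"grip":[-1,-1,-1,-1,-1,-1,-1,-1,-1,-1,-1,-1,-1,-1,-1,-1,-1,-1,-1,-1]}'
python3 arc.py .144 $(seq -96 2 -58)
python3 - <<'E'
from h import *
b=get_image('top')[130:320,220:460];cv2.imwrite('pics/t3.png',cv2.resize(b,(720,570),interpolation=cv2.INTER_CUBIC))
E
```

```text
time: 6.95
eef_pos: [0.541, -0.1349, 0.0422]
tool_rot: [-90.0, -0.0, -97.7]
ft_force: [-0.4, -0.3, 0.9]
gripper_width: 0.0004
t 6.95 phi -97.7909882272691 r 0.14420141234442124 yaw -97.70280950420675 z 0.042236632303573114 q7 14.64404337730452 f [-0.4401972  -0.29721629  0.89454808]
-96.0 [0.009,-0.001,-0.000] 0.038
-94.0 [0.019,-0.002,-0.000] 0.082
-92.0 [0.029,-0.002,-0.000] 0.127
-90.0 [0.039,-0.002,-0.000] 0.171
-88.0 [0.049,-0.002,-0.000] 0.216
-86.0 [0.059,-0.002,-0.000] 0.260
-84.0 [0.069,-0.001,-0.000] 0.305
-82.0 [0.079,0.001,-0.000] 0.349
-80.0 [0.089,0.002,-0.000] 0.393
-78.0 [0.099,0.004,-0.000] 0.438
-76.0 [0.109,0.006,-0.000] 0.482
-74.0 [0.118,0.009,-0.000] 0.527
-72.0 [0.128,0.012,-0.000] 0.571
-70.0 [0.138,0.015,-0.000] 0.616
-68.0 [0.147,0.019,-0.000] 0.660
-66.0 [0.156,0.023,-0.000] 0.705
-64.0 [0.165,0.027,-0.000] 0.749
-62.0 [0.174,0.031,-0.000] 0.793
-60.0 [0.183,0.036,-0.000] 0.838
-58.0 [0.192,0.042,-0.000] 0.882
```

View pics/t3.png

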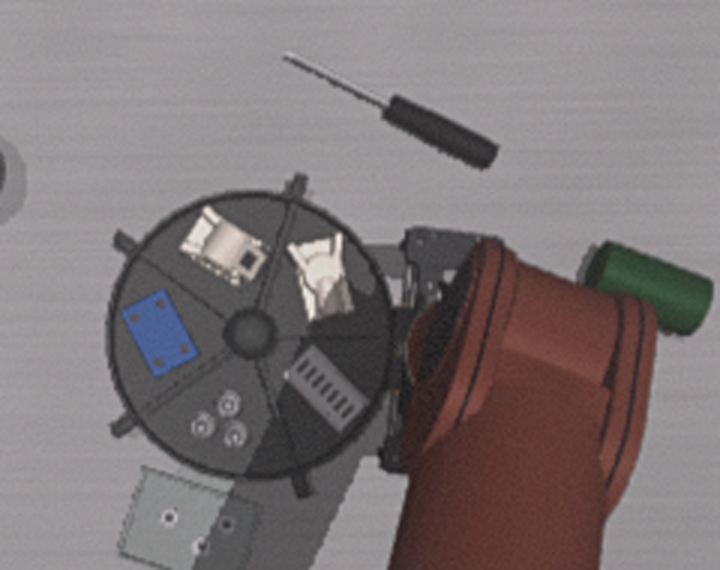

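It turned about 23° and the screws stand. Continuing.

```bash
python3 -m crank '{"slide":[[0.009,-0.001,0],[0.019,-0.002,0],[0.029,-0.002,0],[0.039,-0.002,0],[0.049,-0.002,0],[0.059,-0.002,0],[0.069,-0.001,0],[0.079,0.001,0],[0.089,0.002,0],[0.099,0.004,0],[0.109,0.006,0],[0.118,0.009,0],[0.128,0.012,0],[0.138,0.015,0],[0.147,0.019,0],[0.156,0.023,0],[0.165,0.027,0],[0.174,0.031,0],[0.183,0.036,0],[0.192,0.042,0]],"twist":[0.04,0.08,0.13,0.17,0.22,0.26,0.3,0.35,0.39,0.44,0.48,0.53,0.57,0.62,0.66,0.7,0.75,0.79,0.84,0.88],"grip":[-1,-1,-1,-1,-1,-1,-1,-1,-1,-1,-1,-1,-1,-1,-1,-1,-1,-1,-1,-1]}'
python3 arc.py .144 $(seq -56 2 -18)
```

```text
time: 9.0
eef_pos: [0.6381, -0.1137, 0.0424]
tool_rot: [-90.0, -0.0, -57.8]
ft_force: [-0.2, -0.3, -0.0]
gripper_width: 0.0004
t 9.0 phi -57.463337815445996 r 0.1443413988571118 yaw -57.80480611375955 z 0.04236088089634704 q7 49.30485555466776 f [-0.16955589 -0.32419912 -0.03826937]
-56.0 [0.006,0.005,-0.001] 0.040
-54.0 [0.014,0.010,-0.001] 0.085
-52.0 [0.022,0.016,-0.001] 0.129
-50.0 [0.030,0.023,-0.001] 0.173
-48.0 [0.037,0.029,-0.001] 0.218
-46.0 [0.045,0.036,-0.001] 0.262
-44.0 [0.052,0.043,-0.001] 0.307
-42.0 [0.059,0.051,-0.001] 0.351
-40.0 [0.065,0.058,-0.001] 0.396
-38.0 [0.072,0.066,-0.001] 0.440
-36.0 [0.078,0.074,-0.001] 0.485
-34.0 [0.083,0.082,-0.001] 0.529
-32.0 [0.089,0.091,-0.001] 0.573
-30.0 [0.094,0.099,-0.001] 0.618
-28.0 [0.099,0.108,-0.001] 0.662
-26.0 [0.104,0.117,-0.001] 0.707
-24.0 [0.108,0.126,-0.001] 0.751
-22.0 [0.112,0.135,-0.001] 0.796
-20.0 [0.115,0.145,-0.001] 0.840
-18.0 [0.119,0.154,-0.001] 0.885
```

```bash
python3 -m crank '{"slide":[[0.006,0.005,0],[0.014,0.01,0],[0.022,0.016,0],[0.03,0.023,0],[0.037,0.029,0],[0.045,0.036,0],[0.052,0.043,0],[0.059,0.051,0],[0.065,0.058,0],[0.072,0.066,0],[0.078,0.074,0],[0.083,0.082,0],[0.089,0.091,0],[0.094,0.099,0],[0.099,0.108,0],[0.104,0.117,0],[0.108,0.126,0],[0.112,0.135,0],[0.115,0.145,0],[0.119,0.154,0]],"twist":[0.04,0.09,0.13,0.17,0.22,0.26,0.31,0.35,0.4,0.44,0.48,0.53,0.57,0.62,0.66,0.71,0.75,0.8,0.84,0.88],"grip":[-1,-1,-1,-1,-1,-1,-1,-1,-1,-1,-1,-1,-1,-1,-1,-1,-1,-1,-1,-1]}'
python3 arc.py .144 $(seq -16 2 22)
python3 - <<'E'
from h import *
b=get_image('top')[130:320,220:460];cv2.imwrite('pics/t4.png',cv2.resize(b,(720,570),interpolation=cv2.INTER_CUBIC))
E
```

```text
time: 11.0
eef_pos: [0.6977, -0.0362, 0.0424]
tool_rot: [-90.0, -0.0, -18.1]
ft_force: [-0.7, -0.8, -0.0]
gripper_width: 0.0006
t 11.0 phi -17.873194382537346 r 0.1441443158326639 yaw -18.057579486817374 z 0.04238038853401378 q7 78.30158294205448 f [-0.65658136 -0.83584878 -0.00481444]
-16.0 [0.002,0.009,-0.001] 0.046
-14.0 [0.005,0.019,-0.001] 0.090
-12.0 [0.007,0.029,-0.001] 0.135
-10.0 [0.009,0.038,-0.001] 0.179
-8.0 [0.011,0.048,-0.001] 0.224
-6.0 [0.012,0.058,-0.001] 0.268
-4.0 [0.013,0.068,-0.001] 0.312
-2.0 [0.013,0.078,-0.001] 0.357
0.0 [0.014,0.088,-0.001] 0.401
2.0 [0.013,0.099,-0.001] 0.446
4.0 [0.013,0.109,-0.001] 0.490
6.0 [0.012,0.119,-0.001] 0.535
8.0 [0.011,0.129,-0.001] 0.579
10.0 [0.009,0.138,-0.001] 0.624
12.0 [0.007,0.148,-0.001] 0.668
14.0 [0.005,0.158,-0.001] 0.712
16.0 [0.002,0.168,-0.001] 0.757
18.0 [-0.000,0.177,-0.001] 0.801
20.0 [-0.004,0.187,-0.001] 0.846
22.0 [-0.007,0.196,-0.001] 0.890
```

View pics/t4.png

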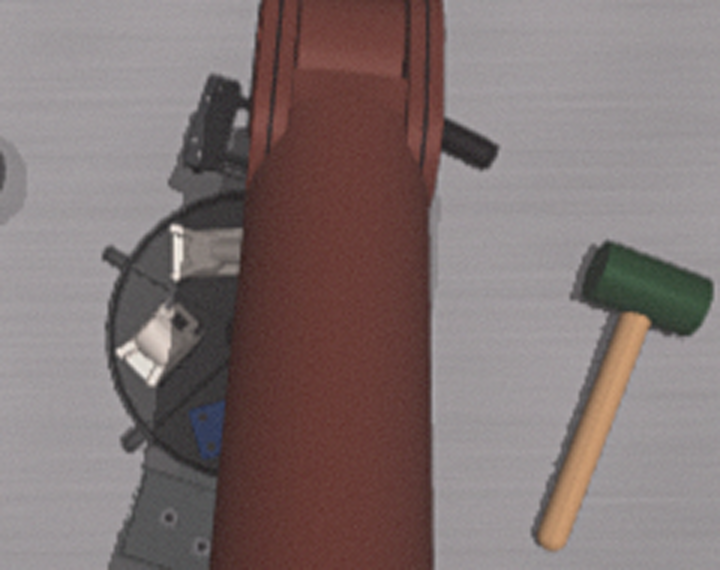

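Heel now near 98° and things are going well. Continuing.

```bash
python3 -m crank '{"slide":[[0.002,0.009,0],[0.005,0.019,0],[0.007,0.029,0],[0.009,0.038,0],[0.011,0.048,0],[0.012,0.058,0],[0.013,0.068,0],[0.013,0.078,0],[0.014,0.088,0],[0.013,0.099,0],[0.013,0.109,0],[0.012,0.119,0],[0.011,0.129,0],[0.009,0.138,0],[0.007,0.148,0],[0.005,0.158,0],[0.002,0.168,0],[0,0.177,0],[-0.004,0.187,0],[-0.007,0.196,0]],"twist":[0.05,0.09,0.13,0.18,0.22,0.27,0.31,0.36,0.4,0.45,0.49,0.53,0.58,0.62,0.67,0.71,0.76,0.8,0.85,0.89],"grip":[-1,-1,-1,-1,-1,-1,-1,-1,-1,-1,-1,-1,-1,-1,-1,-1,-1,-1,-1,-1]}'
python3 arc.py .144 $(seq 24 2 46)
```

```text
time: 13.05
eef_pos: [0.6943, 0.0634, 0.0423]
tool_rot: [-89.9, 0.0, 22.3]
ft_force: [0.4, -0.8, 0.3]
gripper_width: 0.0002
t 13.05 phi 22.50633690308826 r 0.14478171610011573 yaw 22.328656137735983 z 0.04233097003643041 q7 106.35073373018885 f [ 0.39028938 -0.80405847  0.30384955]
24.0 [-0.004,0.006,-0.001] 0.037
26.0 [-0.009,0.015,-0.001] 0.082
28.0 [-0.013,0.024,-0.001] 0.126
30.0 [-0.018,0.033,-0.001] 0.170
32.0 [-0.023,0.042,-0.001] 0.215
34.0 [-0.029,0.050,-0.001] 0.259
36.0 [-0.035,0.058,-0.001] 0.304
38.0 [-0.041,0.066,-0.001] 0.348
40.0 [-0.047,0.074,-0.001] 0.393
42.0 [-0.053,0.082,-0.001] 0.437
44.0 [-0.060,0.089,-0.001] 0.482
46.0 [-0.067,0.096,-0.001] 0.526
```

```bash
python3 -m crank '{"slide":[[-0.004,0.006,0],[-0.009,0.015,0],[-0.013,0.024,0],[-0.018,0.033,0],[-0.023,0.042,0],[-0.029,0.05,0],[-0.035,0.058,0],[-0.041,0.066,0],[-0.047,0.074,0],[-0.05,0.078,0],[-0.053,0.082,0],[-0.053,0.082,0]],"twist":[0.04,0.08,0.13,0.17,0.22,0.26,0.3,0.35,0.39,0.42,0.44,0.44],"grip":[-1,-1,-1,-1,-1,-1,-1,-1,-1,-1,-1,-1]}'
python3 arc.py .144 42 44 46 48
python3 - <<'E'
from h import *
m=camera_model('wrist');W=np.linalg.inv(np.array(m['world_to_cam']));print(W[:3,3])
w=cv2.resize(get_image('wrist'),(400,300));b=get_image('top')[180:300,230:390];b=cv2.resize(b,(400,300),interpolation=cv2.INTER_CUBIC)
cv2.imwrite('pics/t5.png',np.hstack([w,b]))
E
```

```text
time: 14.25
eef_pos: [0.6675, 0.1047, 0.0423]
tool_rot: [-89.9, 0.0, 42.2]
ft_force: [-0.5, 1.3, -0.2]
gripper_width: 0.0002
t 14.25 phi 42.10238890238395 r 0.14427264179385016 yaw 42.17774040606515 z 0.04230426032248477 q7 120.3821073664125 f [-0.50001533  1.33337959 -0.15965677]
42.0 [-0.000,-0.001,-0.001] -0.004
44.0 [-0.007,0.007,-0.001] 0.040
46.0 [-0.014,0.014,-0.001] 0.085
48.0 [-0.021,0.021,-0.001] 0.129
[0.61772569 0.05853606 0.20500198]
```

View pics/t5.png

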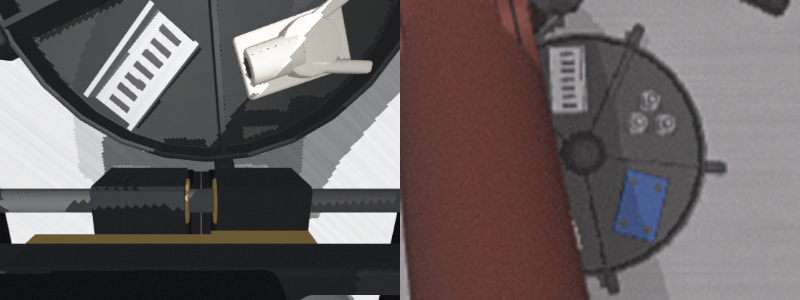

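Wrist view: the lug is just ahead of the fingers, with nothing tipped. The top view shows three lugs and the screws standing. Next I'll fit the turn angle.

Run:
```python
from h import *
from scipy.optimize import least_squares
def fit(obs,ks,x0,cam='top',R=.144,z=.054):
    f=lambda p:np.concatenate([proj(cam,[p[0]+R*np.cos(np.radians(p[2]+72*k)),p[1]+R*np.sin(np.radians(p[2]+72*k)),z])-o for o,k in zip(obs,ks)])
    r=least_squares(f,x0,x_scale=[.01,.01,1]);return r.x,np.abs(r.fun).max()
now=[(230+(x-400)/2.5,180+y/2.5) for x,y in [(638,29),(725,167),(612,293)]]
print('now',fit(now,[0,-1,-2],[.56,.008,-15]))
old=[(x/3+220,y/3+130) for x,y in [(163,193),(357,207),(88,373),(241,502)]]
print('start',fit(old,[0,-1,1,2],[.56,.008,33]))
T=[atz('top',(x/3+220,y/3+130),.014)[:2] for x,y in [(145,466),(118,552)]]
print('tray side dir',np.degrees(np.arctan2(*(T[1]-T[0])[::-1])),np.linalg.norm(T[1]-T[0]))
```

```text
now (array([ 5.56718588e-01,  1.22030823e-02, -2.44041210e+01]), np.float64(1.1827216295857))
start (array([5.57962731e-01, 1.00252095e-02, 3.14408607e+01]), np.float64(1.0157659147357663))
tray side dir 162.05172655614848 0.07738392649029086
```

Three lug tips put the carousel about 160° round, leaving about 6°. I'll push to finger angle 47°, back off, rise and look from above.

```bash
python3 -m crank '{"slide":[[-0.003,0.003,0],[-0.007,0.007,0],[-0.01,0.01,0],[-0.014,0.014,0],[-0.0175,0.0175,0],[-0.0175,0.0175,0],[-0.01,0.01,0],[0,0,0],[0.003,-0.003,0],[0.003,-0.003,0.05],[0.003,-0.003,0.12],[0.003,-0.003,0.2],[-0.02,-0.02,0.3],[-0.1,-0.1,0.4],[-0.18,-0.17,0.48],[-0.21,-0.19,0.56],[-0.21,-0.19,0.6],[-0.21,-0.19,0.6],[-0.21,-0.19,0.6]],"twist":[0.02,0.04,0.06,0.08,0.1,0.1,0.06,0.02,0,0,0,0,0,0,0,0,0,0,0],"grip":[-1,-1,-1,-1,-1,-1,-1,-1,-1,-1,-1,-1,-1,-1,-1,-1,-1,-1,-1]}'
python3 look.py w2
python3 - <<'E'
import cv2
i=cv2.imread('pics/w2.png');cv2.imwrite('pics/w2b.png',cv2.resize(i,(800,600),interpolation=cv2.INTER_CUBIC))
E
```

```text
time: 16.25
eef_pos: [0.5633, 0.0087, 0.344]
tool_rot: [-90.1, -0.2, 42.0]
ft_force: [-0.3, 0.2, -0.3]
gripper_width: 0.0004
16.25 [0.5633 0.0087 0.344 ] [-90.0585  -0.1669  42.0029] [ -9.6758   6.7044   4.8064  85.0491  -0.6148  88.1016 127.1194] [-0.3402  0.1889 -0.3489] 0.0003520274793421247
cam [ 0.5127 -0.0374  0.5065] [ 0.1872  0.1683 -0.9678]
stand [285.7 168.4] 0.34 [0.5603 0.0168 0.    ]
rim_top [124.5 208.6] 0.66 [ 0.7355 -0.1102  0.056 ]
rim_top [285.4 168.4] 0.59 [0.5548 0.0106 0.056 ]
carousel [284.2 166.9] 0.64 [0.5573 0.0111 0.026 ]
heel_mid [342. 142.] 0.88 [0.483  0.0404 0.058 ]
toe_mid [328.5 206.2] 0.67 [0.555  0.0885 0.047 ]
```

View pics/w2b.png

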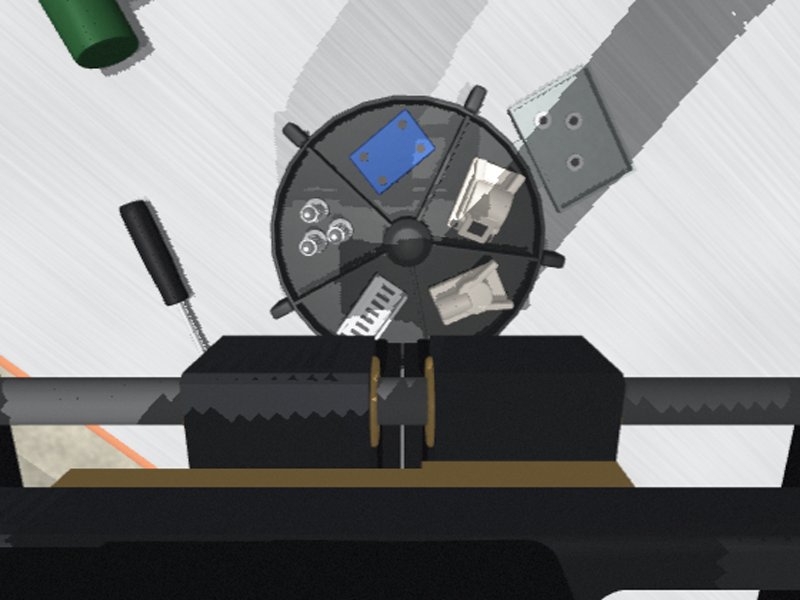

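All parts stand. Now the joint fit of axis, lugs (479,88), (287,128), (273,313), (564,260) and tray corners.

```bash
cat > fit.py <<'E'
from h import *
from scipy.optimize import least_squares
def go(lugs,ks,tray,x0,s=.7,lz=.055):
    def f(p):
        o=[]
        for l,k in zip(lugs,ks):
            t=np.radians(p[2]+72*k);o.append(proj('wrist',[p[0]+.145*np.cos(t),p[1]+.145*np.sin(t),lz])-np.array(l)*s)
        c,n=np.cos(np.radians(p[3])),np.sin(np.radians(p[3]))
        for q,(u,v) in zip(tray,[(.22,.055),(.22,-.055),(.14,-.055),(.14,.055)]):
            if q: o.append(proj('wrist',[p[0]+u*c-v*n,p[1]+u*n+v*c,.014])-np.array(q)*s)
        return np.concatenate(o)
    r=least_squares(f,x0,x_scale=[.01,.01,1,1]);print(np.round(r.x,4),'comp centre',(r.x[2]+36),'err deg',(r.x[3]-r.x[2]-36),'res',np.round(r.fun,1))
E
python3 - <<'E'
from fit import *
# k=0: lug CW side of heel (~126deg); order
T=[(632,167),(583,67),(508,108),(560,211)]
# angular order ccw from heel: wrist image, find by nearest
L=[(479,89),(564,260),(289,127),(273,312)]
A=np.array([.559,.009])
for l in L:
    w=atz('wrist',np.array(l)*.7,.055)[:2]-A;print(np.degrees(np.arctan2(w[1],w[0])),np.hypot(*w))
for t in T:
    w=atz('wrist',np.array(t)*.7,.014)[:2]-A;print('T',np.degrees(np.arctan2(w[1],w[0])),np.hypot(*w))
go(L,[1,0,2,3],[T[0],T[1],T[2],T[3]] if False else [T[0],T[1],T[2],T[3]],[.559,.009,124,162])
go(L,[1,0,2,3],[T[1],T[0],T[3],T[2]],[.559,.009,124,162])
E
```

```text
-163.81230293409655 0.14299565888462418
125.85000570107674 0.14611790801783298
-93.07747143739047 0.1384900747024342
-19.67381468026588 0.13767922028239277
T 149.07274364737788 0.2256951805944603
T 175.5672622215718 0.22263270967095566
T -176.91171367162747 0.15213878412374307
T 141.3759118089675 0.1530207916944882
[5.590000e-01 1.300000e-02 1.246351e+02 1.624059e+02] comp centre 160.63511639132867 err deg 1.7707451529502976 res [  2.4   0.4   0.8   4.3  -3.8   1.   -2.    4.9 -31.3 -72.2  37.4  73.9
  36.6  75.2 -36.3 -69.8]
[5.578000e-01 1.130000e-02 1.246184e+02 1.627145e+02] comp centre 160.6183707726742 err deg 2.0961510815355098 res [ 2.1 -1.4  0.6  2.8 -4.2 -0.7 -2.5  3.5  2.1 -4.6  2.8  1.4 -0.1  1.
 -0.6  0.2]
```

Error is about 1.6° (estimates 1.2 to 2.1). I'll return the same way and nudge 1.6° further.

```bash
python3 arc.py .144 42.5 45 47 48 48.6
```

```text
t 16.65 phi 34.59674755226019 r 0.0027005369633293893 yaw 42.125309300877696 z 0.3413255888915563 q7 127.14529564573718 f [0.79192172 0.43326713 0.1795623 ]
42.5 [0.208,0.192,-0.599] 0.008
45.0 [0.199,0.201,-0.599] 0.064
47.0 [0.192,0.208,-0.599] 0.108
48.0 [0.188,0.211,-0.599] 0.131
48.6 [0.186,0.213,-0.599] 0.144
```

```bash
python3 -m crank '{"slide":[[0.07,0.06,0],[0.14,0.13,-0.05],[0.208,0.192,-0.1],[0.208,0.192,-0.18],[0.208,0.192,-0.26],[0.208,0.192,-0.34],[0.208,0.192,-0.42],[0.208,0.192,-0.48],[0.208,0.192,-0.54],[0.208,0.192,-0.58],[0.208,0.192,-0.6],[0.204,0.197,-0.6],[0.199,0.201,-0.6],[0.195,0.205,-0.6],[0.192,0.208,-0.6],[0.19,0.21,-0.6],[0.188,0.211,-0.6],[0.186,0.213,-0.6],[0.186,0.213,-0.6],[0.186,0.213,-0.6]],"twist":[0,0,0,0,0,0,0,0,0,0,0.01,0.03,0.06,0.08,0.11,0.12,0.13,0.14,0.14,0.14],"grip":[-1,-1,-1,-1,-1,-1,-1,-1,-1,-1,-1,-1,-1,-1,-1,-1,-1,-1,-1,-1]}'
python3 arc.py .144 48.6
python3 -m crank '{"slide":[[0.006,-0.006,0],[0.014,-0.014,0],[0.022,-0.021,0],[0.022,-0.021,0.06],[0.022,-0.021,0.15],[0.022,-0.021,0.25],[-0.05,-0.07,0.34],[-0.12,-0.14,0.42],[-0.186,-0.21,0.5],[-0.186,-0.21,0.6],[-0.186,-0.21,0.6],[-0.186,-0.21,0.6]],"twist":[-0.04,-0.09,-0.13,-0.14,-0.14,-0.14,-0.14,-0.14,-0.14,-0.14,-0.14,-0.14],"grip":[-1,-1,-1,-1,-1,-1,-1,-1,-1,-1,-1,-1]}'
python3 look.py w3
python3 - <<'E'
import cv2
i=cv2.imread('pics/w3.png');cv2.imwrite('pics/w3b.png',cv2.resize(i,(800,600),interpolation=cv2.INTER_CUBIC))
E
```

```text
time: 18.65
eef_pos: [0.6556, 0.116, 0.0413]
tool_rot: [-89.9, 0.1, 48.4]
ft_force: [0.2, 0.4, 0.0]
gripper_width: 0.0008
t 18.65 phi 48.63049520518961 r 0.14393192646740824 yaw 48.4216485993147 z 0.04125187406133406 q7 124.6730918645346 f [0.18790111 0.38531956 0.04296732]
48.6 [0.000,0.000,0.001] 0.004
time: 19.85
eef_pos: [0.5636, 0.0089, 0.3469]
tool_rot: [-90.2, -0.3, 41.9]
ft_force: [0.5, 0.8, -0.0]
gripper_width: 0.0005
19.85 [0.5636 0.0089 0.3469] [-90.1745  -0.2826  41.8632] [ -9.4857   6.618    4.5512  84.8193  -0.5543  88.2527 126.9118] [ 0.4996  0.8069 -0.0293] 0.0004951115280566588
cam [ 0.5125 -0.0371  0.5092] [ 0.1905  0.1677 -0.9673]
rim_top [284.9 168.9] 0.63 [0.5558 0.0119 0.056 ]
insert [284.5 166. ] 0.83 [0.5547 0.0115 0.032 ]
carousel [285.7 163.4] 0.92 [0.5515 0.0109 0.026 ]
heel_mid [341.5 139.1] 0.71 [0.4801 0.0389 0.058 ]
toe_mid [333.1 204. ] 0.67 [0.5477 0.0922 0.047 ]
```

View pics/w3b.png

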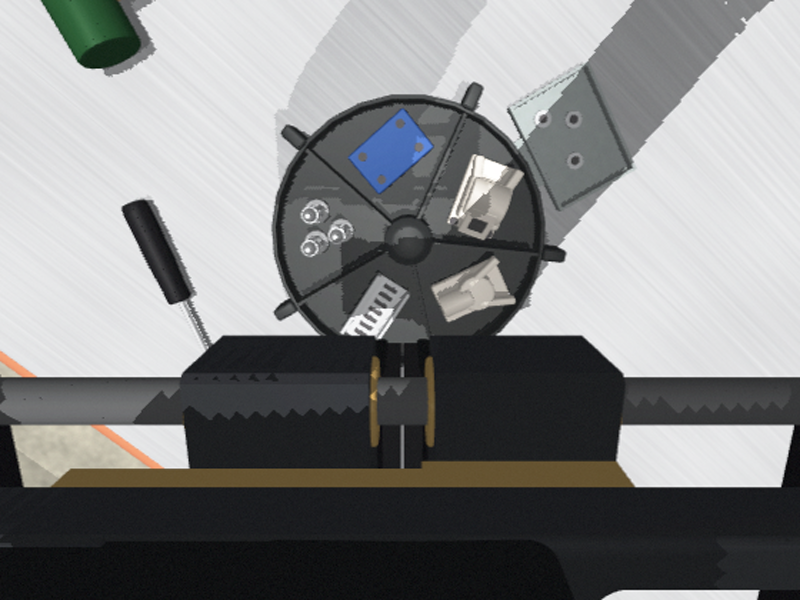

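Run:
```python
from fit import *
T=[(583,66),(632,166),(560,210),(508,107)]
L=[(475,86),(565,254),(288,127),(275,311)]
go(L,[1,0,2,3],T,[.559,.009,124,162])
go(L[:2],[1,0],T,[.559,.009,124,162])
go([(479,89),(564,260)],[1,0],[(583,67),(632,167),(560,211),(508,108)],[.559,.009,124,162])
i=get_image('top')[180:310,230:390];cv2.imwrite('pics/t6.png',cv2.resize(i,(800,650),interpolation=cv2.INTER_CUBIC)[:600])
```

```text
[5.557000e-01 1.160000e-02 1.256924e+02 1.624902e+02] comp centre 161.69244474907094 err deg 0.79776945339772 res [ 2.8 -2.2  0.5  3.7 -5.5 -0.7 -3.3  4.9  2.7 -5.   3.1  1.4  0.1  0.9
 -0.3 -0.3]
[5.581000e-01 1.300000e-02 1.275878e+02 1.631032e+02] comp centre 163.587778211132 err deg -0.48457756942831054 res [-1.3 -1.5  0.6  2.1  0.9 -4.2  2.2  1.7 -0.6  1.7 -1.7  1.1]
[5.588000e-01 1.350000e-02 1.259094e+02 1.630640e+02] comp centre 161.90935160769726 err deg 1.1546780359109476 res [-1.  -1.3  0.6  1.7  0.9 -4.1  2.1  1.8 -0.7  1.7 -1.7  1.1]
```

Run:
```python
from h import *
get_image('top')
for n in ['canister','mallet','driver_mid']:
    q=landmark_of('top',n); print(n,q and np.round(q[0]['pixel'],1))
print(read_state()['time'],np.abs(read_state()['qd']).max()); print(close_job())
```

```text
canister [202.4 187.8]
mallet [419.2 262.8]
driver_mid [350. 165.]
20.5 0.20380832519570038
the job is handed in; nothing more can be done
None
```

I pushed one thumb lug counter-clockwise with shut fingertips through about 167° in all. After a look from above I added a final nudge of about 1.6°, then backed the fingers off, lifted clear and handed in at 20.5 s.

**Alignment:** In the last wrist view the heel housing's compartment stands behind the pick tray. The two angle fits of that view disagree slightly, at +0.8° and −0.5°. Both have residuals of a few pixels, so I take the carousel to be square to within about 1°.

**Parts:** All three screws are standing. The heel, toe, plate and track housings are in their compartments, though the grippers hid part of the track's compartment.

**Other items:** The network found the canister, mallet and screwdriver within about 3 px of where they were at the start. I did not view a picture of the canister at the end. The wrist force read at most about 1.5 N at the end of each move.

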